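# Shake an oat bar out of the slotted dispenser into the open lunch box

### The job

Turn the lazy Susan by one of its posts until the open glass box is lined up with the black pointer and let go. Then lift the clear slotted dispenser off its tray, hold it slot-down over the open box and shake it until the oat bar drops through the slot into the box, then set the dispenser back down flat in its tray, slot down. Do not touch the bar, and leave everything else on the counter where it stands.

Things in the scene. Friction and masses are not known exactly. Their poses are not given: they have to be found in the camera images.
- susan: Fixed foot of the lazy Susan; origin on the table, on the turning axis; its -x axis points to the pointer. On it turns a wooden disc, radius 180 mm, top 40 mm above the table, with three glass boxes 120 degrees apart, centres 100 mm from the axis (one open, two with flat lids, 58 mm above the disc), and three steel posts midway between them.
- pointer (a point): Top of the black pointer block (30 mm cube) on the foot, 205 mm from the axis and 30 mm above the table.
- disc (a joint): Angle of the disc in rad, counter-clockwise from above positive; 0 when the open box is in line with the pointer. It turns freely between -3.1 and 3.1 with a little friction (about 0.25 N m) and stays where it is left.
- open_box (a point): Centre of the inner floor of the open glass box, 45 mm above the table; turns with the disc. Its x axis points to the disc's axis, y along the box's long side. The box is 140 mm long (along y), 104 mm wide, walls 4 mm, inside 132 x 96 mm; rim 52 mm above the disc (92 mm above the table). The box is fixed to the disc.
- post2 (a point): Centre of the top of one of the three steel posts (16 mm diameter, 50 mm tall, 165 mm from the axis, top 90 mm above the table): the one 60 degrees clockwise (from above) from the open box. The others stand 60 degrees counter-clockwise from the open box and opposite it.
- tray: Shallow fixed steel tray of the dispenser, 152 mm (x) by 112 mm (y), 14 mm high, walls 4 mm; origin under its centre on the table; its inner floor is 4 mm above that.
- dispenser: Clear plastic box, 118 mm long (x), 84 wide (y), 70 high, walls 4 mm, 0.2 to 0.45 kg, closed but for the slot in its floor; a black grip block on top, 90 mm long (x), 24 wide (y), reaches from 70 to 106 mm above the origin. Origin at the centre of the underside. It stands slot-down in its tray, its x along the tray's x.
- slot (a point): Centre of the slot through the dispenser's 4 mm steel floor, at the underside: 96 mm (x) by 28 mm (y). Inside (110 x 76 mm) the bar lies beside the slot and stays there if carried level and smoothly. A tilt about x beyond 30 degrees, or quick strokes of about 30 mm to and fro along y (mean speed 0.35 m/s or more, starting and stopping sharply), slide it over the slot and it drops out.
- bar: Smooth brown oat bar, 80 mm long (x), 20 mm wide (y), 14 mm thick (z); origin at the centre of its underside. It starts inside the dispenser, lying on its floor along the slot and beside it.
- saucecup: Bystander: steel sauce cup, 64 mm across, 40 mm high; origin at the centre of its underside.
- mill: Bystander: dark wooden pepper mill, 56 mm across, 160 mm high; origin at the centre of its underside.
- oil: Bystander: amber glass bottle, 66 mm across, 220 mm high; origin at the centre of its underside.
- jar: Bystander: glass jar, 80 mm across, 100 mm high; origin at the centre of its underside.
- bowl: Bystander: white bowl, 130 mm across, 55 mm high; origin at the centre of its underside.
- spatula: Bystander: spatula lying flat, blade away from the handle; origin near its middle.
- mug: Bystander: white mug, 80 mm across, 90 mm high; origin at the centre of its underside.
Things that resemble listed ones, but are neither listed nor needed, are in the scene too. Leave any green or purple look-alike of the dispenser alone.

How it is judged:
By the outcome, as a careful person would: the job done as asked, in the order asked, and still so for the second after the job is handed in, with the robot touching nothing.
It also fails if it takes over 67 s, if anything falls off the work surface, if the arm or the gripper's body presses on something with over 40 N, if the wrist force passes 120 N, or if a joint passes its speed limit or range.

### The arm

A 6-joint arm with a two-finger parallel gripper is mounted at the origin on the work surface. World frame = base frame: x ahead of the robot, y to its left, z up, the work surface at z = 0. Lengths are in m, angles in rad, forces in N, time in s.
With the tool pointing down it reaches from about 0.375 to 0.9 m from the base axis. Payload 3.1 kg.
Tool frame: the origin (TCP) lies midway between the tips of the shut fingers; the grasp point (between the pads) lies 19 mm behind it; z points along the fingers, y is the line along which they close (so a half turn about z gives the same grasp; the last joint's range is limited). The gripper opens to 87 mm and grips with 3 to 60 N. Pads are 19 mm wide; open, the fingers measure 117 mm over their backs; the gripper's body (75 mm by 190 mm) begins 51 mm behind the grasp point.
Start: joints at [-1.317, 0.527, 1.433, -0, 1.181, -0.178], TCP at [0.262, -0.567, 0.223] pointing down, gripper open.
Joint ranges: [-3.08, 3.08], [-0.75, 2.2], [0.22, 2.44], [-1.43, 4.57], [0, 2.65], [-2.85, 2.85]. Speed limits (rad/s): [2.79, 2.79, 3.14, 3.14, 3.14, 3.14].

### API

Orientations are given as a unit quaternion [x, y, z, w].
In Python, from rig import status, imaging, order gives the robot as it stands.
- The arm moves only by the tool arm_command, never from a script. Its argument "deltas" is one flat list of numbers, 5 for each row, row after row: the opening, from -1 (shut) to 1 (fully open), so that 0 is half open, then the shift along the tool's x, y, z in m, then the turn about the tool's z in rad. In form: [gripper, tx, ty, tz, roll, gripper, tx, ty, tz, roll, ...]. A call has 1 to 12 rows; each row shifts and turns the commanded pose from where the row before left it, along the tool's axes as they then stand; what a row does not reach is not made up. A row lasts 1/8 s, in which the tool goes at most 62.5 mm and 10.7 degrees, less where a joint would pass 70% of its speed; a pose out of reach is approached as far as the arm can. A call with a gripper value outside its range is refused whole. The fingers move at their own pace and stop on an object; "newtons" is the grip in N (left out, the last holds). Time passes only in rows, so rows that do not move let the fingers close. It gives the time, the measured TCP pose, the force, the opening and the grip force at its end, in the units of the state.
- status.get_obs(): the state, without advancing time (a new reading comes with each control period).
- imaging.camera(name): name is "scene" or "top" or "wrist"; returns (picture, depth): 480x640x3 uint8, red, green, blue; 480x640 float32, m along the optical axis (not along the pixel's ray), 0 where there is no reading.
- imaging.camera_params(name): a dict with "intrinsics" (3x3 intrinsics, pixels), "camera_from_world" (4x4, takes a point from world to camera coordinates). Camera axes: x right, y up, looking along -z (the intrinsics and any distortion apply to the point x, -y, -z); pixel columns grow to the right and rows downward; lengths in m; the calibration is good to about 2 mm. A picture is of the moment at which its call begins: read the wrist's pose just before it. camera_params takes no time and is no camera call; for the wrist camera it gives the pose at the moment of the call.
- order.hand_in(): hands the job in; it is judged then, once.
The state is a dict: "time": time; "q": joint angles; "joint_velocities": joint speeds; "joint_torque": joint torques, N m; "position": TCP position; "tool_rot": TCP orientation; "ft_force": force on the tool from outside, world axes, zero at the start; "moment": the same for the moment, N m; "grip_width": finger opening in m; "grip_force": force on a finger pad.
Only numpy, scipy, OpenCV 4.12 (cv2) and the standard library are available. Lean on these libraries where they do the work, as an engineer would, in place of code of your own. Each camera call takes 0.05 s, during which the arm holds its last target. There are 200 camera calls.

## Working session

There is one attempt and no reset: what is moved stays moved. The work goes in short steps, Python scripts to look and compute and a tool call to move; the robot and the scene stay as the last step left them, time stands still between calls to the robot, and variables do not carry over. Pictures are saved under pics/ and viewed, at most 10 in all, crops included, and the job is handed in when it is done.

Besides the shell and the picture viewer there is one more tool, called after "Call:" as name(argument=value, ...), one argument or row to a line, values as JSON. arm_command: Moves the arm, as the interface text tells. Its arguments: {"type":"object","properties":{"deltas":{"type":"array"},"newtons":{"type":"number"}},"required":["deltas"]}

```bash
mkdir -p pics; cat > h.py <<'E'
import numpy as np,cv2
from rig import status,imaging,order
def snap(n,f):
    p=imaging.camera_params(n); im,d=imaging.camera(n)
    cv2.imwrite(f'pics/{f}.png',im[:,:,::-1]); np.savez(f'pics/{f}.npz',im=im,d=d,K=p['intrinsics'],T=p['camera_from_world']); return im,d
def ray(f,u,v,z=None):
    a=np.load(f'pics/{f}.npz');K=a['K'];T=a['T'];Ti=np.linalg.inv(T)
    r=np.linalg.solve(K,[u,v,1.]); r=np.array([r[0],-r[1],-1.])
    o=Ti[:3,3]; w=Ti[:3,:3]@r
    if z is None: s=float(a['d'][int(v),int(u)])
    else: s=(z-o[2])/w[2]
    return o+s*w
E
python3 - <<'E'
from h import *
print(status.get_obs())
for n in('scene','top'):
    snap(n,n); print(imaging.camera_params(n))
E
```

```text
{'time': 0.0, 'q': array([-1.31650271e+00,  5.28460774e-01,  1.43389265e+00,  2.52013131e-05,
        1.18137533e+00, -1.78494373e-01]), 'joint_velocities': array([ 0.0002171 , -0.00096311,  0.00033341,  0.00085533, -0.00015945,
        0.0001436 ]), 'joint_torque': array([-4.24797909e-04, -4.40045536e+01, -1.76592708e+01,  6.33500121e-02,
        5.81643835e-02, -1.56024844e-04]), 'position': array([ 0.2619794 , -0.56664938,  0.22157801]), 'tool_rot': array([ 9.76678512e-01,  2.14704314e-01, -2.88250889e-05, -1.06772024e-03]), 'ft_force': array([ 0.48778607, -0.3947762 , -0.17855237]), 'moment': array([-0.00855909,  0.03657857, -0.04196258]), 'grip_force': 0.0, 'grip_width': 0.08677730532877549}
{'intrinsics': array([[507.13357035,   0.        , 314.33643517],
       [  0.        , 507.13357035, 235.6143772 ],
       [  0.        ,   0.        ,   1.        ]]), 'camera_from_world': array([[ 0.2510864 ,  0.96788508, -0.01241377, -0.16315349],
       [-0.62560163,  0.17205155,  0.76093421,  0.25033986],
       [ 0.73863267, -0.18329415,  0.64871028, -1.70529907],
       [ 0.        ,  0.        ,  0.        ,  1.        ]])}
{'intrinsics': array([[596.98106118,   0.        , 319.94632289],
       [  0.        , 596.98106118, 233.15524307],
       [  0.        ,   0.        ,   1.        ]]), 'camera_from_world': array([[ 0.02072762, -0.99972357,  0.0110976 , -0.01127279],
       [ 0.99120254,  0.02199972,  0.13051261, -0.52108875],
       [-0.13072068,  0.00829476,  0.99138454, -1.80717084],
       [ 0.        ,  0.        ,  0.        ,  1.        ]])}
```

View pics/scene.png

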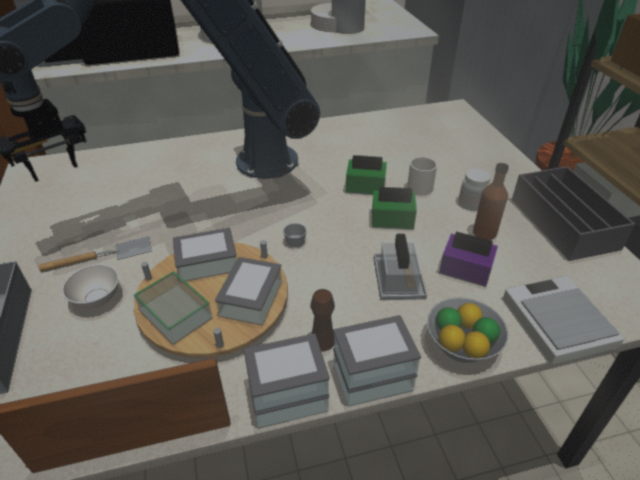

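View pics/top.png

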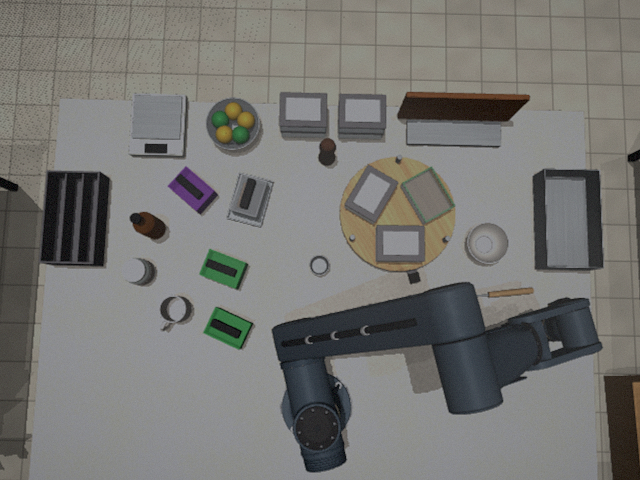

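Top view: disc centre is near (398,214) and the pointer at (414,277). The open box with the green rim is at (428,193), with lidded boxes at (371,193) and (401,243). Posts are at (399,159), (351,238) and (446,240). Dispenser candidates are clear in tray (249,198), purple (192,189), green (223,268) and green (228,327); I choose the clear one. Next, a close crop.

```bash
python3 - <<'E'
import cv2,numpy as np
im=cv2.imread('pics/top.png')
a=cv2.resize(im[165:235,215:285],(400,400),interpolation=3)
b=cv2.resize(im[150:290,332:472],(600-200,400),interpolation=3)
cv2.imwrite('pics/c1.png',np.hstack([a,b]))
E
```

```text
(no output)
```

View pics/c1.png

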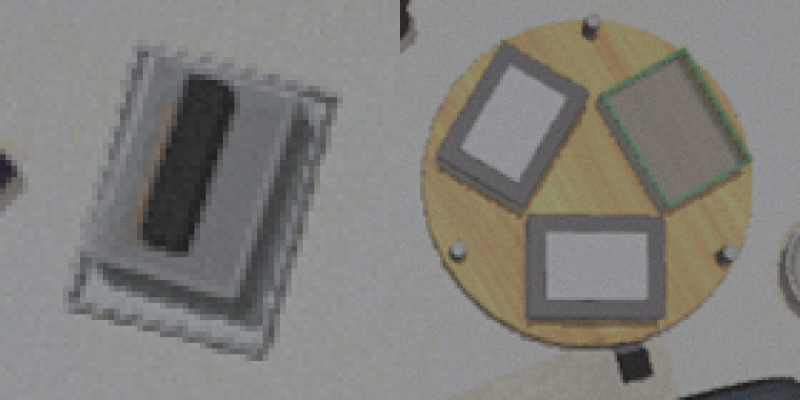

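```bash
cat > m.py <<'E'
from h import *
L=lambda x,y:(215+x/5.714,165+y/5.714)
R=lambda x,y:(332+(x-400)/2.857,150+y/2.857)
def P(l,z): return np.array([ray('top',*p,z) for p in l])
posts=P([R(591,20),R(458,248),R(727,253)],.09); print('posts',posts.round(4)); 
# circle centre
A=np.c_[2*posts[:,:2],np.ones(3)]; c=np.linalg.solve(A,(posts[:,:2]**2).sum(1)); ctr=c[:2]; print('ctr',ctr,'r',np.linalg.norm(posts[:,:2]-ctr,axis=1))
pa=np.degrees(np.arctan2(*(posts[:,:2]-ctr).T[::-1]));print('post ang',pa)
ptr=ray('top',*R(633,357),.03); d=ptr[:2]-ctr; print('ptr',ptr,np.linalg.norm(d),np.degrees(np.arctan2(d[1],d[0])))
bx=P([R(600,97),R(684,50),R(750,157),R(666,212)],.092); b=bx.mean(0)[:2]-ctr; print('box',bx.mean(0),np.linalg.norm(b),np.degrees(np.arctan2(b[1],b[0])))
g=P([L(187,75),L(236,88),L(192,252),L(142,240)],.110); print('grip',g.round(4),g.mean(0),[np.linalg.norm(g[i]-g[i-1]) for i in range(4)])
e=(g[0]+g[1]-g[2]-g[3])[:2]; print('grip ang',np.degrees(np.arctan2(e[1],e[0])))
t=P([L(140,47),L(337,98),L(265,357),L(70,305)],.014); print('tray',t.mean(0),[np.linalg.norm(t[i]-t[i-1]) for i in range(4)])
e=(t[0]+t[1]-t[2]-t[3])[:2]; print('tray ang',np.degrees(np.arctan2(e[1],e[0])))
from scipy.spatial.transform import Rotation as Ro
print(Ro.from_quat(status.get_obs()['tool_rot']).as_matrix().round(3))
for n,p in dict(mill=(327,147,.16),cup=(319,265,.04),oil=(137,216,.22),bowl=(487,244,.05)).items(): print(n,ray('top',*p).round(3))
E
python3 m.py
```

```text
posts [[ 0.7531 -0.2351  0.09  ]
 [ 0.505  -0.0966  0.09  ]
 [ 0.506  -0.3786  0.09  ]]
ctr [ 0.58913503 -0.23731252] r [0.16397959 0.16397959 0.16397959]
post ang [   0.78303793  120.86929257 -120.47951099]
ptr [ 0.39878646 -0.29000962  0.03      ] 0.19750839374341164 -164.52550245159082
box [ 0.6368207  -0.32401163  0.092     ] 0.09894775456818154 -61.188621105931
grip [[0.6723 0.2198 0.11  ]
 [0.6659 0.194  0.11  ]
 [0.5785 0.2138 0.11  ]
 [0.5842 0.2399 0.11  ]] [0.62524263 0.21685855 0.11      ] [np.float64(0.09030823744620106), np.float64(0.02660011494168928), np.float64(0.08963874682877064), np.float64(0.026790903107851642)]
grip ang -12.832163227903383
tray [0.62334244 0.21959515 0.014     ] [np.float64(0.14858991925113985), np.float64(0.11265080163780959), np.float64(0.14918987750285329), np.float64(0.11059346188611656)]
tray ang -13.102152252543746
[[ 0.908  0.419 -0.001]
 [ 0.419 -0.908  0.002]
 [ 0.    -0.002 -1.   ]]
mill [ 0.759 -0.014  0.16 ]
cup [0.422 0.001 0.04 ]
oil [0.533 0.509 0.22 ]
bowl [ 0.497 -0.512  0.05 ]
```

Call:
arm_command(
  deltas=[0, 0.05, -0.0113, 0, 0, 0, 0.05, -0.0113, 0, 0, 0, 0.05, -0.0113, 0, 0, 0, 0.05, -0.0113, 0, 0, 0, 0.05, -0.0113, 0, 0, 0, 0.05, -0.0113, 0, 0, 0, 0, 0, 0.01, -0.1535, 0, 0, 0, 0.01, -0.1535, 0, 0, 0, 0.01, -0.1535, 0, 0, 0, 0.01, -0.1535, 0, 0, 0, 0, 0, 0, 0, 0, 0, 0],
  newtons=12,
)

```text
time: 1.6
position: [0.5061, -0.38, 0.1826]
tool_rot: [0.867, 0.499, 0.0, 0.0]
ft_force: [0.3, 0.1, -0.0]
grip_width: 0.0432
grip_force: 0.0
```

```bash
python3 - <<'E'
from h import *
im,d=snap('wrist','w1')
K=imaging.camera_params('wrist');print(K['intrinsics'],np.linalg.inv(K['camera_from_world']).round(3))
E
```

```text
[[358.72061093   0.         322.13485539]
 [  0.         358.72061093 238.8057424 ]
 [  0.           0.           1.        ]] [[ 0.864  0.482  0.145  0.545]
 [-0.503  0.827  0.25  -0.311]
 [ 0.    -0.289  0.957  0.346]
 [ 0.     0.     0.     1.   ]]
```

View pics/w1.png

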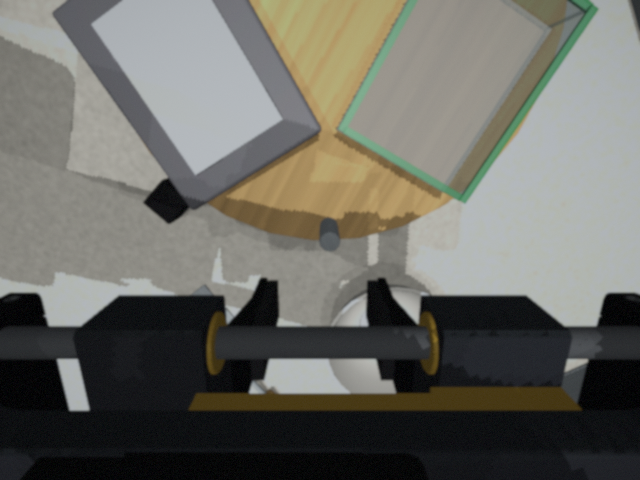

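The wrist view shows the post top at (330,240), the pointer's top at about (170,194), and the open box's near corner at (463,200).

```bash
python3 - <<'E'
from h import *
p=ray('w1',330,242,.09);print(p, ray('w1',170,194,.03), ray('w1',340,130,.092),ray('w1',463,200,.092))
s=status.get_obs();from scipy.spatial.transform import Rotation as R
print(R.from_quat(s['tool_rot']).as_matrix().T@(p-s['position']))
E
```

```text
[ 0.51030506 -0.38242891  0.09      ] [ 0.40161847 -0.2891572   0.03      ] [ 0.55603188 -0.31629788  0.092     ] [ 0.60863797 -0.40249293  0.092     ]
[9.84063153e-05 4.57361298e-03 9.28898651e-02]
```

Call:
arm_command(
  deltas=[0, 0, 0.0035, 0.03, 0, 0, 0, 0, 0.04, 0, 0, 0, 0, 0.04, 0, 0, 0, 0, 0.012, 0, -1, 0, 0, 0, 0, -1, 0, 0, 0, 0, -1, 0, 0, 0, 0, -1, 0, 0, 0, 0],
  newtons=12,
)

```text
time: 2.65
position: [0.51, -0.3826, 0.0621]
tool_rot: [0.866, 0.5, 0.0, 0.002]
ft_force: [0.1, -0.8, 3.0]
grip_width: 0.0154
grip_force: 12.0
```

Call:
arm_command(
  deltas=[-1, 0.0014, -0.0214, 0, 0.13, -1, 0.0014, -0.0214, 0, 0.13, -1, 0.0014, -0.0214, 0, 0.13, -1, 0.0014, -0.0214, 0, 0.13, -1, 0.0014, -0.0214, 0, 0.13, -1, 0.0014, -0.0214, 0, 0.13, -1, 0.0014, -0.0214, 0, 0.13, -1, 0, 0, 0, 0],
)

```text
time: 3.65
position: [0.4278, -0.2599, 0.062]
tool_rot: [0.998, 0.068, 0.0, -0.0]
ft_force: [-1.9, 0.7, 7.4]
grip_width: 0.0155
grip_force: 12.0
```

Call:
arm_command(
  deltas=[-1, 0.0014, -0.0214, 0, 0.13, -1, 0.0014, -0.0214, 0, 0.13, -1, 0.0014, -0.0214, 0, 0.13, -1, 0.0014, -0.0214, 0, 0.13, -1, 0.0014, -0.0214, 0, 0.13, -1, 0.0014, -0.0214, 0, 0.13, -1, 0.0014, -0.0214, 0, 0.13, -1, 0, 0, 0, 0, -1, 0, 0, 0, 0],
)

```text
time: 4.78
position: [0.4744, -0.123, 0.0619]
tool_rot: [0.926, -0.377, 0.001, -0.0]
ft_force: [-0.1, 2.1, 8.6]
grip_width: 0.0155
grip_force: 12.0
```

```bash
python3 - <<'E'
from h import *
im,d=snap('top','t2')
c=im[140:300,320:480]; cv2.imwrite('pics/c2.png',cv2.resize(c,(800,600) if 0 else (600,600),interpolation=3)[:,:,::-1])
s=status.get_obs();v=s['position'][:2]-[.5891,-.2373];print(s['position'],np.linalg.norm(v),np.degrees(np.arctan2(v[1],v[0])),s['ft_force'])
E
```

```text
[ 0.47427887 -0.123056    0.06192056] 0.16197402157352936 135.14435560408168 [-0.44749847  2.61646995  7.83500564]
```

View pics/c2.png

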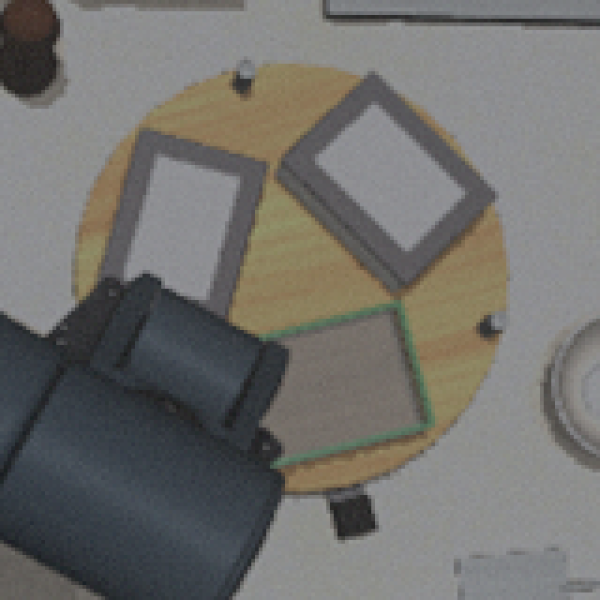

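```bash
python3 - <<'E'
from h import *
Q=lambda x,y:(320+x/3.75,140+y/3.75)
ctr=np.array([.5891,-.2373])
for n,p,z in[('ptr',(354,516),.03),('postA',(245,68),.09),('postB',(498,319),.09),('old ptr',None,.03)]:
    uv=Q(*p) if p else (413.6,150+363/2.857)
    w=ray('t2',*uv,z); v=w[:2]-ctr; print(n,w.round(4),np.linalg.norm(v).round(4),np.degrees(np.arctan2(v[1],v[0])).round(2))
bx=[ray('t2',*Q(*p),.092)[:2] for p in[(400,303),(432,428),(276,465)]]
e1=bx[0]-bx[1];e2=bx[2]-bx[1];print('box',np.degrees(np.arctan2(e1[1],e1[0])),np.degrees(np.arctan2(e2[1],e2[0])),np.linalg.norm(e1),np.linalg.norm(e2))
# dark pixel centroid of pointer
im=np.load('pics/t2.npz')['im'];m=(im[268:288,405:424].max(2)<70);y,x=np.nonzero(m);print(x.mean()+405,y.mean()+268,m.sum())
w=ray('t2',x.mean()+405,y.mean()+268,.03);v=w[:2]-ctr;print(w,np.linalg.norm(v),np.degrees(np.arctan2(v[1],v[0])))
im=np.load('pics/top.npz')['im'];m=(im[268:288,405:424].max(2)<70);y,x=np.nonzero(m);print(x.mean()+405,y.mean()+268,m.sum())
E
```

```text
ptr [ 0.3907 -0.2926  0.03  ] 0.2059 -164.42
postA [ 0.7486 -0.1939  0.09  ] 0.1653 15.23
postB [ 0.5472 -0.398   0.09  ] 0.1661 -104.61
old ptr [ 0.3924 -0.2902  0.03  ] 0.2037 -164.96
box 14.15967585929782 104.53422351390121 0.10303799812364287 0.12805919730282633
413.67619047619047 276.9904761904762 105
[ 0.39255704 -0.29038621  0.03      ] 0.20358605629196383 -164.8850959999082
413.4513274336283 276.716814159292 113
```

The box now reads −164.7° and the pointer −164.4 to −164.9°, so they are aligned. I'll release, rise and go to the clear dispenser.

Call:
arm_command(
  deltas=[-0.5, 0, 0, 0, 0, 0, 0, 0, 0, 0, 0, 0, 0, 0, 0, 0, 0, 0, 0.0, 0, 0, 0, 0, -0.03, 0, 0, 0, 0, -0.05, 0, 0, 0, 0, -0.05, 0],
)

```text
time: 5.7
position: [0.4732, -0.1233, 0.1915]
tool_rot: [0.926, -0.377, -0.001, -0.0]
ft_force: [-0.0, -1.5, -1.0]
grip_width: 0.0432
grip_force: 0.0
```

Call:
arm_command(
  deltas=[0.2, -0.0161, -0.0436, 0, 0, 0.2, -0.0161, -0.0436, 0, 0, 0.2, -0.0161, -0.0436, 0, 0, 0.2, -0.0161, -0.0436, 0, 0, 0.2, -0.0161, -0.0436, 0, 0, 0.2, -0.0161, -0.0436, 0, 0, 0.2, -0.0161, -0.0436, 0, 0, 0.2, -0.0161, -0.0436, 0, 0, 0.2, 0, 0, 0, -0.182, 0.2, 0, 0, 0, -0.182, 0.2, 0, 0, 0, -0.182, 0.2, 0, 0, 0, 0],
)

```text
time: 7.2
position: [0.6247, 0.2161, 0.19]
tool_rot: [0.993, -0.114, -0.001, 0.0]
ft_force: [-0.5, -1.7, -0.3]
grip_width: 0.0524
grip_force: 0.0
```

```bash
python3 - <<'E'
from h import *
im,d=snap('wrist','w2'); im,d=snap('top','t3')
w=cv2.imread('pics/w2.png'); t=cv2.imread('pics/t3.png')
c=cv2.resize(t[140:300,340:480],(280,320),interpolation=3)
o=np.zeros((480,800,3),np.uint8); o[:,:520]=w[:,60:580]; o[:320,520:]=c; cv2.imwrite('pics/c3.png',o)
print(status.get_obs()['position'],status.get_obs()['tool_rot'])
E
```

```text
[0.62484981 0.21598686 0.19024439] [ 9.93384756e-01 -1.14833000e-01 -3.14096438e-04  1.03351565e-04]
```

View pics/c3.png

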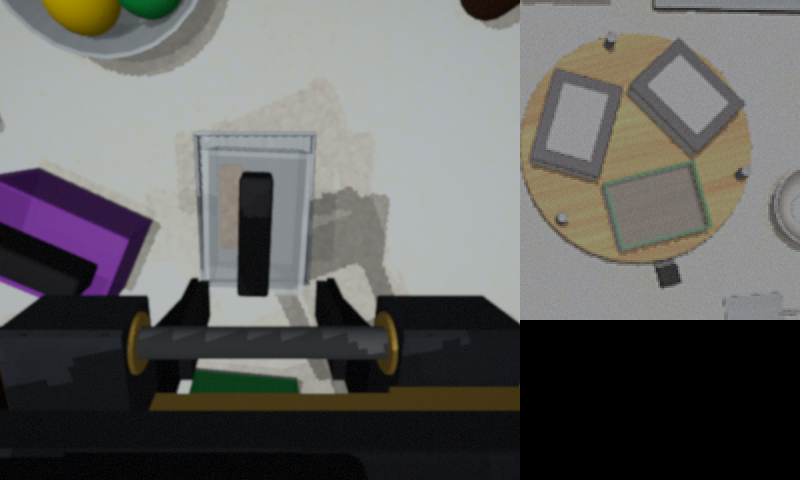

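The wrist crop shows the black grip from (257,180) to (253,293), with the brown bar to its left at (229,207), on the world +y side. The inset shows the open box aligned with the pointer and the posts free.

```bash
python3 - <<'E'
from h import *
from scipy.spatial.transform import Rotation as R
s=status.get_obs();M=R.from_quat(s['tool_rot']).as_matrix()
for uv in [(317,178),(313,290),(301,190),(333,190),(298,285),(328,285)]:
    p=ray('w2',*uv,.110); print(uv,p.round(4),(M.T@(p-s['position'])).round(4))
for x in(300,317,330): print(ray('w2',x,240).round(3))
# box/pointer final check
Q=lambda x,y:(340+(x-520)/2,140+y/2)
ctr=np.array([.5891,-.2373])
for p,z in[((611,40),.09),((561,217),.09),((743,173),.09),((668,274),.03)]:
    v=ray('t3',*Q(*p),z)[:2]-ctr;print(np.linalg.norm(v),np.degrees(np.arctan2(v[1],v[0])))
E
```

```text
(317, 178) [0.6723 0.2091 0.11  ] [ 0.0479 -0.0041  0.0802]
(313, 290) [0.5927 0.2312 0.11  ] [-0.0347 -0.0075  0.0803]
(301, 190) [0.6669 0.2216 0.11  ] [ 0.0397 -0.0151  0.0802]
(333, 190) [0.662  0.2004 0.11  ] [0.0397 0.0067 0.0802]
(298, 285) [0.5992 0.241  0.11  ] [-0.0306 -0.0185  0.0803]
(328, 285) [0.5941 0.2194 0.11  ] [-0.0307  0.0036  0.0803]
[0.633 0.231 0.111]
[0.631 0.219 0.113]
[0.628 0.21  0.11 ]
0.15954210817474218 15.592446862543135
0.16583298719404058 135.7123677148946
0.16346709724418215 -106.46586711235048
0.20385536523679315 -164.6157452251325
```

Call:
arm_command(
  deltas=[0.2, 0.002, -0.0055, 0.03, 0.02, 0.2, 0, 0, 0.04, 0, 0.2, 0, 0, 0.03, 0, 0.2, 0, 0, 0.01, 0, 0.2, 0, 0, 0, 0, -1, 0, 0, 0, 0, -1, 0, 0, 0, 0, -1, 0, 0, 0, 0, -1, 0, 0, 0, 0, -1, 0, 0, 0, 0],
  newtons=30,
)

```text
time: 8.55
position: [0.6286, 0.2212, 0.0812]
tool_rot: [0.992, -0.123, 0.0, -0.0]
ft_force: [-0.6, -0.1, 3.3]
grip_width: 0.0239
grip_force: 29.9
```

Call:
arm_command(
  deltas=[-1, 0, 0, -0.005, 0, -1, 0, 0, -0.01, 0, -1, 0, 0, -0.015, 0, -1, 0, 0, -0.02, 0, -1, 0, 0, -0.02, 0, -1, 0, 0, -0.02, 0, -1, 0, 0, -0.015, 0, -1, 0, 0, -0.01, 0, -1, 0, 0, -0.005, 0, -1, 0, 0.005, 0, 0, -1, 0.0005, 0.01, 0, 0, -1, 0.0008, 0.015, 0, 0],
)

```text
time: 10.05
position: [0.6215, 0.1907, 0.1998]
tool_rot: [0.992, -0.123, -0.001, 0.0]
ft_force: [-0.4, -0.6, -3.3]
grip_width: 0.0237
grip_force: 29.9
```

Call:
arm_command(
  deltas=[-1, 0.0011, 0.02, 0, 0, -1, 0.0011, 0.02, 0, 0, -1, 0.0011, 0.02, 0, 0, -1, 0.0011, 0.02, 0, 0, -1, 0.0011, 0.02, 0, 0, -1, 0.0011, 0.02, 0, 0, -1, 0.0011, 0.02, 0, 0, -1, 0.0011, 0.02, 0, 0, -1, 0.0011, 0.02, 0, 0, -1, 0.0011, 0.02, 0, 0, -1, 0.0011, 0.02, 0, 0, -1, 0.0011, 0.02, 0, 0],
)

```text
time: 11.55
position: [0.576, -0.0456, 0.2005]
tool_rot: [0.992, -0.123, 0.0, 0.0]
ft_force: [0.9, 0.5, -3.7]
grip_width: 0.0239
grip_force: 29.9
```

Call:
arm_command(
  deltas=[-1, 0.0011, 0.02, 0, 0, -1, 0.0011, 0.02, 0, 0, -1, 0.0011, 0.02, 0, 0, -1, 0.0011, 0.02, 0, 0, -1, 0.0011, 0.02, 0, 0, -1, 0.0011, 0.02, 0, 0, -1, 0.0011, 0.02, 0, 0, -1, 0.0011, 0.02, 0, 0, -1, 0.0011, 0.018, 0, 0, -1, 0.0008, 0.015, 0, 0, -1, 0.0005, 0.01, 0, 0, -1, 0, 0.005, 0, 0],
)

```text
time: 13.05
position: [0.5361, -0.2492, 0.2005]
tool_rot: [0.992, -0.123, -0.0, -0.0]
ft_force: [-0.5, 0.4, -4.6]
grip_width: 0.0237
grip_force: 29.9
```

Call:
arm_command(
  deltas=[-1, 0, 0, 0, 0.05, -1, 0, 0, 0, 0.1, -1, 0, 0, 0, 0.13, -1, 0, 0, 0, 0.13, -1, 0, 0, 0, 0.13, -1, 0, 0, 0, 0.13, -1, 0, 0, 0, 0.13, -1, 0, 0, 0, 0.11, -1, 0, 0, 0, 0.09, -1, 0, 0, 0, 0.058, -1, 0, 0, 0, 0],
)

```text
time: 14.42
position: [0.5362, -0.2482, 0.2005]
tool_rot: [0.795, -0.607, -0.0, -0.0]
ft_force: [-0.3, 0.5, -3.0]
grip_width: 0.0241
grip_force: 29.9
```

```bash
python3 - <<'E'
from h import *
from scipy.spatial.transform import Rotation as R
snap('top','t4');snap('wrist','w4');snap('scene','s4')
t=cv2.imread('pics/t4.png');w=cv2.imread('pics/w4.png');s=cv2.imread('pics/s4.png')
o=np.zeros((600,800,3),np.uint8); o[:300,:400]=cv2.resize(w,(400,300)); o[:300,400:]=cv2.resize(t[140:290,320:520],(400,300),interpolation=3);o[300:,:400]=cv2.resize(s[200:350,100:300],(400,300),interpolation=3);o[300:,400:]=cv2.resize(t[140:290,180:380],(400,300));cv2.imwrite('pics/c4.png',o)
b=status.get_obs();M=R.from_quat(b['tool_rot']).as_matrix();print(b['time'],b['position'],np.degrees(np.arctan2(M[1,0],M[0,0])),b['grip_width'])
print(M.T@(np.array([.4926,-.2637,.189])-b['position']))
E
```

```text
14.575 [ 0.53623371 -0.24845782  0.20053036] -74.71801587328166 0.0236883197568692
[0.00320541 0.04610795 0.01153066]
```

View pics/c4.png

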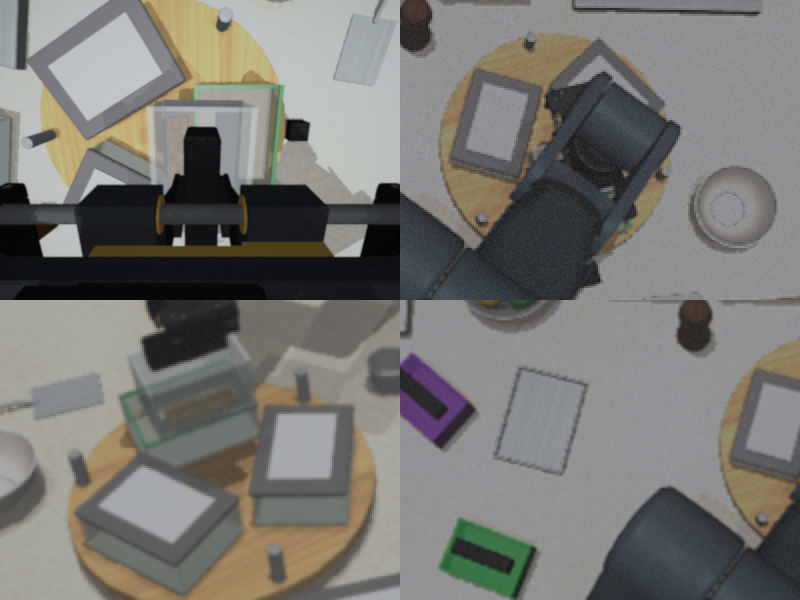

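The wrist view shows the bar still inside on the slot's axis side, and the empty tray is visible at lower right. Next is a fast stroke ending centred over the open box.

Call:
arm_command(
  deltas=[-1, 0.001, -0.002, 0.004, 0, -1, 0.001, -0.004, 0.004, 0, -1, 0.001, -0.002, 0.002, 0, -1, 0, 0, 0, 0, -1, 0, 0, 0, 0, -1, 0, 0.054, 0, 0, -1, 0, 0, 0, 0, -1, 0, 0, 0, 0],
)

```text
time: 15.58
position: [0.4931, -0.2643, 0.1911]
tool_rot: [0.794, -0.608, 0.001, -0.0]
ft_force: [1.3, -0.7, -4.2]
grip_width: 0.0237
grip_force: 30.0
```

```bash
cat > look.py <<'E'
import sys
from h import *
k=sys.argv[1]
w,_=snap('wrist','w'+k);s,_=snap('scene','s'+k)
def cnt(im): 
    h=cv2.cvtColor(im,cv2.COLOR_RGB2HSV);return h
o=np.zeros((300,800,3),np.uint8); o[:,:400]=cv2.resize(w[:,:,::-1],(400,300)); o[:,400:]=cv2.resize(s[200:350,100:300,::-1],(400,300),interpolation=3);cv2.imwrite(f'pics/c{k}.png',o)
b=status.get_obs();print(b['time'],b['position'],b['ft_force'],b['grip_width'])
E
python3 look.py 5
```

```text
15.675 [ 0.49372032 -0.26414089  0.19109622] [ 0.26016166 -0.52082868 -4.412526  ] 0.02391998101379507
```

View pics/c5.png

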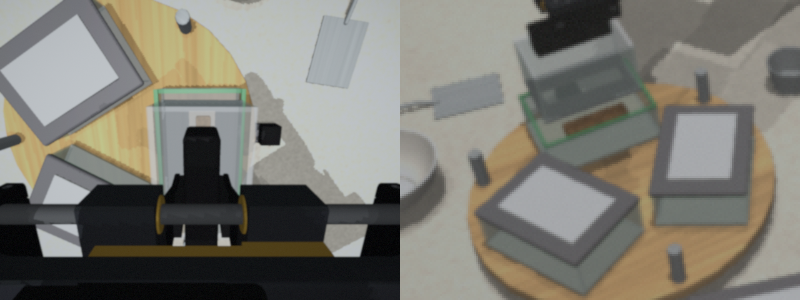

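The bar seems to have dropped: it shows at (597,120), below the dispenser. I'll rise, roll back and check by depth.

Call:
arm_command(
  deltas=[-1, 0, 0, -0.01, 0, -1, 0, 0, -0.02, -0.1, -1, 0, 0, 0, -0.15, -1, 0, 0, 0, -0.15, -1, 0, 0, 0, -0.15, -1, 0, 0, 0, -0.15, -1, 0, 0, 0, -0.15, -1, 0, 0, 0, -0.15, -1, 0, 0, 0, -0.058],
)

```text
time: 16.8
position: [0.4934, -0.2637, 0.2213]
tool_rot: [0.993, -0.122, 0.001, 0.0]
ft_force: [0.2, -0.5, -3.1]
grip_width: 0.0238
grip_force: 30.0
```

Call:
arm_command(
  deltas=[-1, -0.001, -0.02, 0, 0, -1, -0.002, -0.04, 0, 0, -1, -0.002, -0.04, 0, 0, -1, -0.002, -0.04, 0, 0, -1, -0.002, -0.04, 0, 0, -1, -0.002, -0.04, 0, 0, -1, 0, -0.02, 0, 0, -1, 0, 0, 0, 0],
)

```text
time: 17.8
position: [0.5406, -0.0255, 0.2209]
tool_rot: [0.993, -0.122, 0.0, -0.0]
ft_force: [-0.3, -0.6, -3.6]
grip_width: 0.0238
grip_force: 30.0
```

```bash
python3 - <<'E'
from h import *
from scipy.spatial.transform import Rotation as R
im,d=snap('top','t6'); t=im[:,:,::-1]
s,_=snap('scene','s6')
o=np.zeros((300,800,3),np.uint8);o[:,:400]=cv2.resize(t[140:290,320:520],(400,300),interpolation=3);o[:,400:]=cv2.resize(s[200:350,100:300,::-1],(400,300),interpolation=3);cv2.imwrite('pics/c6.png',o)
b=status.get_obs();M=R.from_quat(b['tool_rot']).as_matrix();print(b['time'],b['position'],np.degrees(np.arctan2(M[1,0],M[0,0])),b['grip_width'])
print(M.T@(np.array([.6286,.2212,.0812])-b['position']))
E
```

```text
17.9 [ 0.54055984 -0.02768077  0.22080644] -14.10958588978074 0.023824678643527848
[ 0.02468852 -0.26288274  0.13951993]
```

View pics/c6.png

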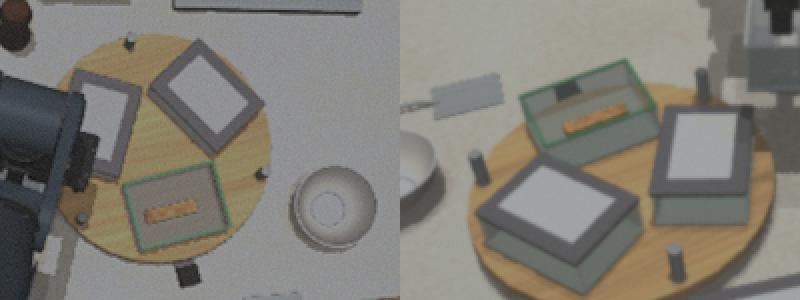

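The bar lies in the open box at (170,211), and the box is still aligned. Now I'll return the dispenser to its pick-up pose.

Call:
arm_command(
  deltas=[-1, 0.0017, -0.019, 0, 0, -1, 0.0035, -0.0375, 0, 0, -1, 0.0035, -0.0375, 0, 0, -1, 0.0035, -0.0375, 0, 0, -1, 0.0035, -0.0375, 0, 0, -1, 0.0035, -0.0375, 0, 0, -1, 0.0035, -0.0375, 0, 0, -1, 0.0015, -0.0185, 0, 0, -1, 0, 0, 0.03, 0, -1, 0, 0, 0.04, 0, -1, 0, 0, 0.03, 0, -1, 0, 0, 0, 0],
)

```text
time: 19.4
position: [0.6257, 0.2193, 0.1174]
tool_rot: [0.992, -0.124, -0.004, 0.001]
ft_force: [-0.1, -0.0, -2.7]
grip_width: 0.0239
grip_force: 30.0
```

```bash
python3 - <<'E'
from h import *
from scipy.spatial.transform import Rotation as R
b=status.get_obs();M=R.from_quat(b['tool_rot']).as_matrix();print(b['time'],b['position'])
print(M.T@(np.array([.6286,.2212,.0812])-b['position']))
E
```

```text
19.4 [0.62568035 0.21927019 0.11739432]
[ 0.00262532 -0.00271649  0.03616636]
```

Call:
arm_command(
  deltas=[-1, 0.002, -0.002, 0, 0, -1, 0, 0, 0.012, 0, -1, 0, 0, 0.012, 0, -1, 0, 0, 0.008, 0, -1, 0, 0, 0.004, 0, -1, 0, 0, 0.002, 0, -1, 0, 0, 0, 0, -1, 0, 0, 0, 0],
)

```text
time: 20.4
position: [0.6311, 0.2218, 0.0829]
tool_rot: [0.992, -0.123, 0.0, -0.0]
ft_force: [0.5, 0.1, -3.8]
grip_width: 0.0239
grip_force: 30.0
```

Call:
arm_command(
  deltas=[-1, 0, 0, 0.0015, 0, -1, 0, 0, 0.001, 0, -1, 0, 0, 0, 0, -1, 0, 0, 0, 0],
)

```text
time: 20.9
position: [0.6311, 0.2217, 0.0814]
tool_rot: [0.992, -0.123, 0.001, -0.0]
ft_force: [-3.8, -1.4, 6.0]
grip_width: 0.0237
grip_force: 30.0
```

Contact with the tray floor (+6 N). Open and rise.

Call:
arm_command(
  deltas=[-0.2, 0, 0, 0, 0, 0.2, 0, 0, 0, 0, 0.2, 0, 0, 0, 0, 0.2, 0, 0, -0.02, 0, 0.2, 0, 0, -0.04, 0, 0.2, 0, 0, -0.05, 0, 0.2, 0, 0, -0.05, 0, 0.2, 0, 0, 0, 0, 0.2, 0, 0, 0, 0],
)

```text
time: 22.02
position: [0.6305, 0.2217, 0.2409]
tool_rot: [0.992, -0.123, 0.0, -0.0]
ft_force: [0.1, 0.7, -0.6]
grip_width: 0.0528
grip_force: 0.0
```

```bash
python3 - <<'E'
from h import *
w,_=snap('wrist','w7');t,_=snap('top','t7');s,_=snap('scene','s7')
o=np.zeros((600,800,3),np.uint8)
o[:300,:400]=cv2.resize(w[:,:,::-1],(400,300));o[:300,400:]=cv2.resize(t[140:290,320:520,::-1],(400,300),interpolation=3)
o[300:,:400]=cv2.resize(s[200:320,340:500,::-1],(400,300),interpolation=3);o[300:,400:]=cv2.resize(t[:,:,::-1],(400,300));cv2.imwrite('pics/c7.png',o);print(status.get_obs()['position'])
E
```

```text
[0.6297178  0.22150978 0.23847964]
```

View pics/c7.png

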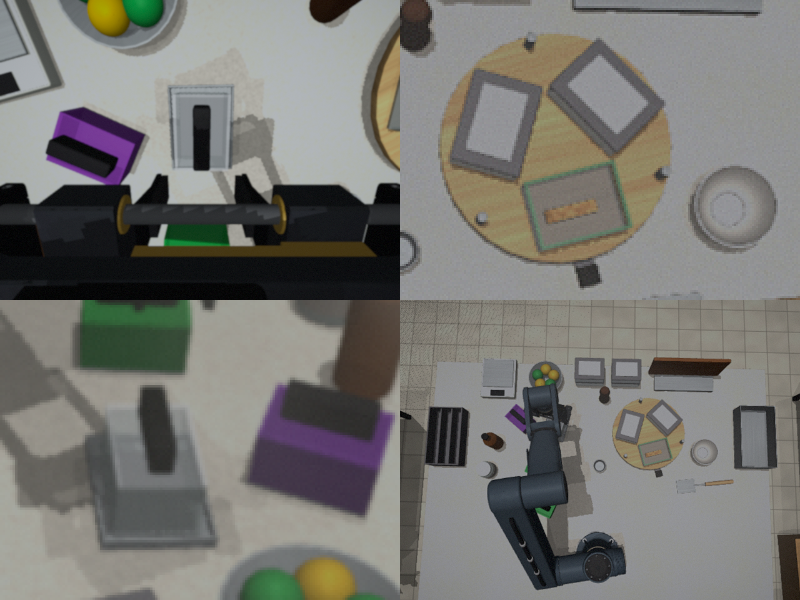

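The dispenser sits flat in its tray (201,130), the bar is in the box (570,211), the box faces the pointer, and the bystanders are unmoved. The robot is clear, so I'm handing in.

```bash
python3 -c "
from rig import order
print(order.hand_in())"
```

```text
the job is handed in; nothing more can be done
None
```

The job is handed in at about 22 s of the 67 s allowed: open box lined up with the pointer to within about half a degree by my measurements, oat bar in the open box, dispenser back flat in its tray slot down, and nothing else seen to have moved.

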